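# Return an empty slide case through the flap of the return cabinet

## Task

The return cabinet's catch drawer has been left pulled out after emptying. Push the drawer fully home, then post the empty grey slide case: from the sill, push it in through the flap until it drops into the drawer and the flap falls shut behind it. Leave the other things on the desk where they are.

Things in the scene. Friction and masses are not known exactly. Their poses are not given: they have to be found in the camera images.
- cabinet: White sheet-steel return cabinet for empty slide cases, fixed, 190 mm wide (y). Origin: on the desk, centre line, in the front plane of the upper housing; x points into the cabinet (the way a case is pushed), z up. The lower part holds the drawer, x -125 to +205 mm; its flat top in front of the housing is the sill. The upper housing runs from x 0 to 205 mm, top at z 280 mm.
- sill (a point): Middle of the sill's top: x -62.5, y 0, z 135 mm in the cabinet's frame. The sill is flat, 125 mm deep (x -125 to 0), open above, with edges 6 mm high along its two sides (y +-91 to 95 mm).
- opening (a point): Middle of the flap opening's lower edge: x 0, y 0, z 135 mm in the cabinet's frame. Opening 110 mm wide, 72 mm high. Above it a 12 mm thick header, z 207 to 236 mm, then a hood sloping back at 45 degrees up to z 280 mm: they stop an upright tool from following the case in; lean it so that the fingers point forwards and down.
- ledge_end (a point): x 52, y 0, z 135 mm in the cabinet's frame: inner end of the level floor behind the opening, hidden by the flap; beyond it is open down to the drawer. A case tips over this end and drops into the drawer by itself soon after its middle passes it (push its middle 10 to 20 mm past); until then it stays where it is left.
- flap (a joint): Plain grey aluminium flap, 104 mm wide, 66 mm high, 3 mm thick, 35 g, that closes the opening; hinged along its top edge, swings only inward. 0 = shut (it hangs leaning 6 degrees inward, lower edge about 5 mm above the sill), grows to 1.35 rad as it swings in and up. No spring: it falls shut by its own weight when nothing holds it.
- flap_hinge (a point): Middle of the flap's hinge line: x 6, y 0, z 207 mm in the cabinet's frame.
- drawer (a joint): Catch drawer under the sill, in m: 0 = fully home, 0.07 to 0.10 at the start = pulled out towards the cabinet's -x. About 2 N of friction; stays where left. Inside 150 x 310 mm, rubber floor 14 mm and rim 112 mm above the desk. White front panel 184 mm wide, z 6 to 125 mm, its face at x -140 mm when home.
- drawer_handle (a point): Middle of the drawer's steel bar handle: bar 110 mm long along the cabinet's y, 35 mm in front of the front panel's face, 85 mm above the desk; moves with the drawer (x -175 mm in the cabinet's frame when home).
- case: Closed, empty grey plastic slide case, a flat box 96 mm long (x), 56 mm wide (y), 36 mm high, 0.13 to 0.21 kg, with a black latch on one short end and a pale paper panel on its lid; loose on the desk, lid up. Origin: centre of its underside, z up. Either end may go first.
- case_center (a point): Centre of the slide case, 18 mm above its underside.
- specimen_pot: Bystander: clear round pot with white screw cap, 60 mm across, 68 mm high, loose. Origin: centre of its underside.
- mouse: Bystander: black computer mouse 104 x 60 x 30 mm, loose on its mat. Origin: centre of its underside.
- slide_tray: Bystander: wood-framed tray of glass slides, 120 (x) x 160 (y) x 28 mm, loose on the desk. Origin: centre of its underside.
Not all that is in view belongs to the job. Of the things that look like the case, the larger one is meant.

How it is judged (in metres and radians):
On the way, in this order (a step that is already met when the one before it is completed fails the run):
1. the drawer is pushed fully home (value of joint drawer below 0.006 m), for 0.2 s.
2. the case lifts the flap and goes in under it (value of joint flap above 0.4 rad and x of case_center in the frame of cabinet above -0.035 m and z of case_center in the frame of cabinet above 0.11 m), for 0.05 s.
At the end, for the whole second after the job is handed in: The drawer is home (within 6 mm), the slide case is at rest inside it, in any posture (its centre behind the flap, between the drawer's walls and lower than 80 mm above the desk), and the flap hangs shut (within 0.06 rad) (value of joint drawer below 0.006 m and value of joint flap below 0.06 rad and x of case_center in the frame of cabinet between 0.03 and 0.19 m and y of case_center in the frame of cabinet between -0.075 and 0.075 m and z of case_center in the frame of cabinet below 0.08 m and linear speed of case below 0.02 m/s); the robot touches nothing.
It fails at once if the specimen pot is shifted by more than 30 mm or tipped over (distance of specimen_pot from where it was at the start of the episode above 0.03 m or angle between specimen_pot's own z axis and vertical above 0.5 rad).
It fails at once if the mouse is shifted by more than 30 mm (distance of mouse from where it was at the start of the episode above 0.03 m).
It fails at once if the slide tray is shifted by more than 30 mm (distance of slide_tray from where it was at the start of the episode above 0.03 m).
It also fails if it takes over 59 s, if anything falls off the work surface, if the arm or the gripper's body presses on something with over 40 N, if the wrist force passes 120 N, or if a joint passes its speed limit or range.

## Robot

A 7-joint arm with a two-finger parallel gripper is mounted at the origin on the work surface. World frame = base frame: x ahead of the robot, y to its left, z up, the work surface at z = 0. Lengths are in m, angles in degrees, forces in N, time in s.
With the tool pointing down it reaches from about 0.425 to 0.875 m from the base axis. Payload 4.7 kg.
Tool frame: the origin (TCP) lies at the very end of the fingers, on their centre line; the grasp point (between the pads) lies 19 mm behind it; z points along the fingers, x is the direction in which the jaws open and shut, and the axes are right-handed (so a half turn about z gives the same grasp; the last joint's range is limited). The gripper opens to 87 mm and grips with 3 to 60 N. Pads are 19 mm wide; open, the fingers measure 117 mm over their backs; the gripper's body (75 mm by 190 mm) begins 51 mm behind the grasp point.
Start: joints at [65.495, 18.392, -4.016, 83.108, 1.295, 78.541, -3.26], TCP at [0.278, -0.588, 0.223] pointing down, gripper open.
Joint ranges: [-163.93, 163.93], [-17.29, 119.83], [-79.2, 71.16], [3.27, 140.29], [-89.18, 269.18], [5.43, 117.66], [-154.24, 154.24]. Speed limits (degrees/s): [147.25, 147.25, 180, 180, 180, 180, 180].

## Interface

Orientations are given as [roll, pitch, yaw] about the fixed x, y, z axes, in that order (R = Rz(yaw) Ry(pitch) Rx(roll)).
In Python, from cell import sensors, vision, env gives the robot as it stands.
- The arm moves only by the shell command python3 -m inch 'ROWS' [OPENING] [FORCE]. ROWS is a JSON object of lists of equal length, an entry for each row: "dp": the shift along the tool's x, y, z in m, a list of three; "turn": the turn about the tool's z in degrees. A call has 1 to 8 rows; each row shifts and turns the commanded pose from where the row before left it, along the tool's axes as they then stand; what a row does not reach is not made up. A row lasts 1/8 s, in which the tool goes at most 62.5 mm and 10.7 degrees, less where a joint would pass 70% of its speed; a pose out of reach is approached as far as the arm can. A call is refused whole if a number of a shift passes 0.0625 or a number of a turn 10.7, either way. A call with a gripper value outside its range is refused whole. OPENING is the closure, from -1 (fully open) to 1 (shut), set as the call begins (- or left out, the last holds). The fingers move at their own pace and stop on an object; FORCE is the grip in N (left out, the last holds). Time passes only in rows, so rows that do not move let the fingers close. It gives the time, the measured TCP pose, the force and the opening at its end, in the units of the state.
- sensors.get_obs(): the state, without advancing time (a new reading comes with each control period).
- vision.read_camera(name): name is "scene" or "top" or "wrist"; returns the picture (480x640x3 uint8, blue, green, red); there is no depth.
- vision.get_calibration(name): a dict with "K" (3x3 intrinsics, pixels), "pose" (4x4, takes a point from camera to world coordinates). Camera axes: x right, y down, z forward; pixel columns grow to the right and rows downward; lengths in m; the calibration is good to about 2 mm. A picture is of the moment at which its call begins: read the wrist's pose just before it. get_calibration takes no time and is no camera call; for the wrist camera it gives the pose at the moment of the call.
- env.sign_off(): hands the job in, once; it reports no verdict.
The state is a dict: "time_s": time; "qpos": joint angles; "joint_velocities": joint speeds; "effort": joint torques, N m; "tool_pos": TCP position; "tool_rot": TCP orientation; "force": force on the tool from outside, world axes, zero at the start; "wrist_torque": the same for the moment, N m; "grip_width": finger opening in m.
Only numpy, scipy, OpenCV 4.12 (cv2) and the standard library are available. Lean on these libraries where they do the work, as an engineer would, in place of code of your own. Each camera call takes 0.05 s, during which the arm holds its last target.

## Working session

There is one attempt and no reset: what is moved stays moved. The work goes in short steps, Python scripts to look and compute and a shell command to move; the robot and the scene stay as the last step left them, time stands still between calls to the robot, and variables do not carry over. Pictures are saved under pics/ and viewed, and the job is handed in when it is done.

```bash
ls; mkdir -p pics; python3 - <<'E'
from cell import sensors, vision, env
import cv2,numpy as np
o=sensors.get_obs()
for k,v in o.items(): print(k,np.round(v,4))
for n in ["scene","top","wrist"]:
    c=vision.get_calibration(n);print(n,np.round(c["K"],1).tolist(),np.round(c["pose"],4).tolist())
    cv2.imwrite(f"pics/{n}0.png",vision.read_camera(n))
E
```

```text
pics
time_s 0.0
qpos [65.4952 18.4413 -4.0175 83.1754  1.2964 78.5399 -3.2595]
joint_velocities [-0.0535  0.0209 -0.0057  0.0209 -0.0375  0.0398  0.0223]
effort [-1.00000e-04 -4.91281e+01 -4.03600e-01 -3.12526e+01 -6.37000e-02
  4.36000e-02  2.00000e-04]
tool_pos [ 0.2776 -0.5871  0.2214]
tool_rot [ 1.799936e+02  1.114000e-01 -6.468280e+01]
force [ 0.5127 -0.7253 -0.9021]
wrist_torque [ 0.0462  0.0519 -0.0232]
grip_width 0.0869
scene [[482.8, 0.0, 322.1], [0.0, 482.8, 236.6], [0.0, 0.0, 1.0]] [[-0.8672, 0.3829, -0.3184, 0.8842], [0.4979, 0.6517, -0.5721, 0.5873], [-0.0115, -0.6547, -0.7558, 0.818], [0.0, 0.0, 0.0, 1.0]]
top [[496.1, 0.0, 313.0], [0.0, 496.1, 226.9], [0.0, 0.0, 1.0]] [[0.0009, -0.9826, 0.1855, 0.3919], [-1.0, -0.0026, -0.0091, 0.0936], [0.0094, -0.1855, -0.9826, 1.1258], [0.0, 0.0, 0.0, 1.0]]
wrist [[369.9, 0.0, 322.4], [0.0, 369.9, 239.7], [0.0, 0.0, 1.0]] [[0.4277, -0.8756, -0.2246, 0.3391], [-0.9039, -0.4147, -0.1047, -0.559], [-0.0014, 0.2478, -0.9688, 0.3834], [0.0, 0.0, 0.0, 1.0]]
```

View pics/scene0.png

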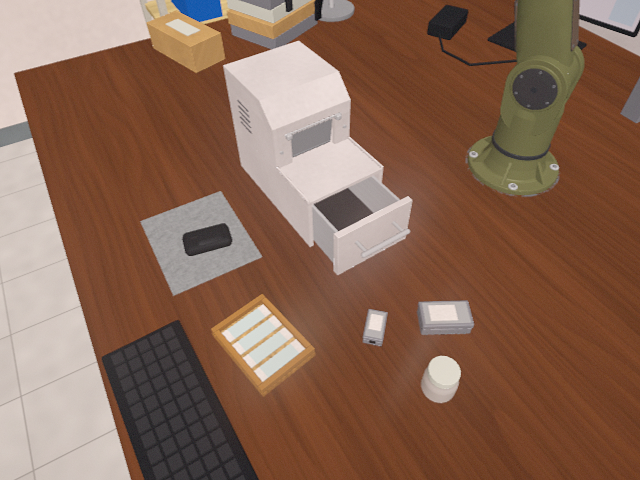

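View pics/top0.png

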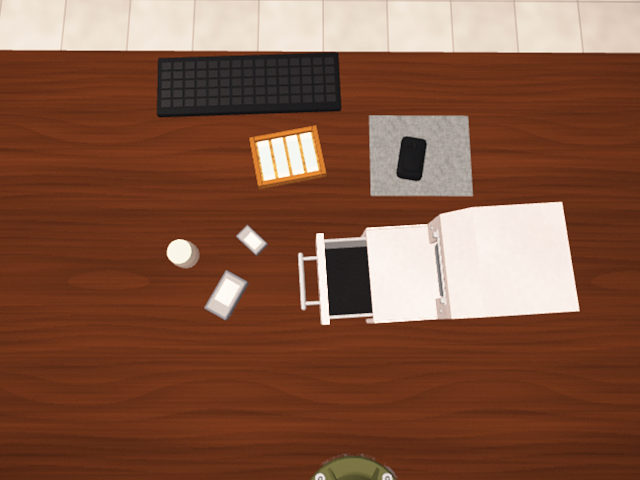

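View pics/wrist0.png

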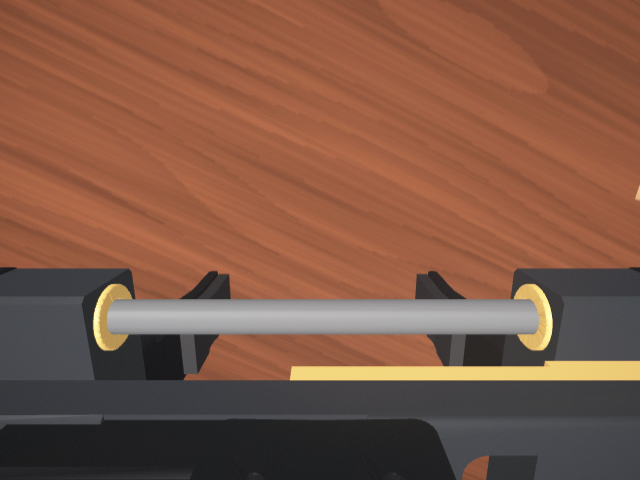

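The look-alikes are the large grey case at scene (445,317) / top (226,295) and the small grey case at scene (375,327) / top (251,240). The larger one is the target. The pot is at top (182,253), and the mouse is on its mat at top (411,158). Next I'll take close crops.

```bash
python3 - <<'E'
import cv2,numpy as np
t=cv2.imread("pics/top0.png");s=cv2.imread("pics/scene0.png")
cv2.imwrite("pics/crop_case.png",np.hstack([cv2.resize(t[210:340,150:280],(400,400),interpolation=cv2.INTER_CUBIC),cv2.resize(s[280:420,350:490],(400,400),interpolation=cv2.INTER_CUBIC)]))
cv2.imwrite("pics/crop_cab.png",cv2.resize(t[190:340,290:590],(800,400),interpolation=cv2.INTER_CUBIC))
E
```

```text
(no output)
```

View pics/crop_case.png

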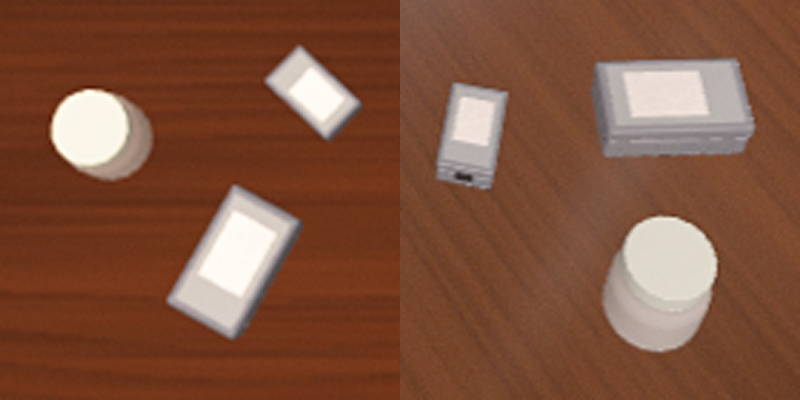

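View pics/crop_cab.png

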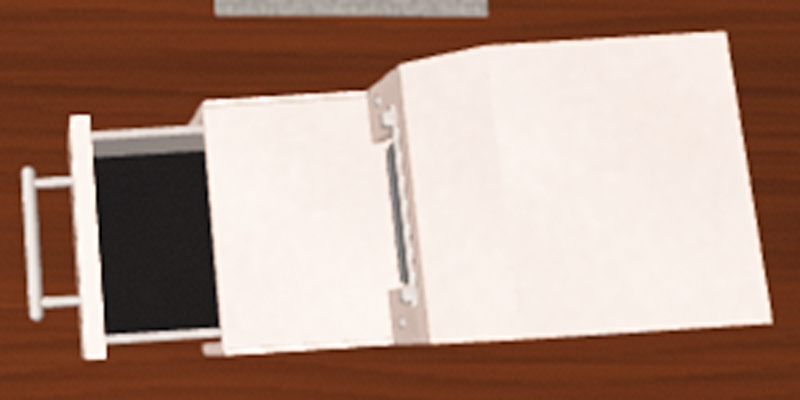

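```bash
cat > h.py <<'E'
import numpy as np,cv2
from cell import sensors,vision,env
def ray(cam,px,z,cal=None):
    c=cal or vision.get_calibration(cam);K=np.array(c["K"]);P=np.array(c["pose"])
    d=P[:3,:3]@np.linalg.solve(K,[px[0],px[1],1]);o=P[:3,3]
    return o+d*(z-o[2])/d[2]
def proj(cam,p,cal=None):
    c=cal or vision.get_calibration(cam);K=np.array(c["K"]);P=np.array(c["pose"])
    q=K@(P[:3,:3].T@(np.array(p)-P[:3,3]));return q[:2]/q[2]
E
python3 - <<'E'
from h import *
np.set_printoptions(precision=4,suppress=True)
C=lambda x,y:(290+x/800*300+0,190+y/400*150)
pts={'sillFL':(205,101,.141,-.125,.095),'sillFR':(224,355,.141,-.125,-.095),'topBL':(726,32,.28,.205,.095),'topBR':(772,323,.28,.205,-.095),'topFL':(488,45,.28,.044,.095)}
W=[];L=[]
for k,(x,y,z,a,b) in pts.items():
    w=ray('top',C(x,y),z);print(k,w);W.append(w[:2]);L.append((a,b))
W=np.array(W);L=np.array(L)
Wc=W-W.mean(0);Lc=L-L.mean(0)
U,S,V=np.linalg.svd(Lc.T@Wc);R=(V.T@U.T)
t=W.mean(0)-R@L.mean(0);print('R',R,'yaw',np.degrees(np.arctan2(R[1,0],R[0,0])),'t',t)
print('res',(W-(L@R.T+t)))
for n,(x,y,z) in {'h1':(27,170,.09),'h2':(37,318,.09),'p1':(70,115,.125),'p2':(84,358,.125)}.items():
    w=ray('top',C(x,y),z);print(n,w,R.T@(w[:2]-t))
# handle in cabinet; case
for nm,cam,cx0,cy0,sc,z,pp in [('caseT','top',150,210,130/400,.036,[(235,185),(302,222),(235,338),(168,300)]),
   ('paperT','top',150,210,130/400,.036,[(233,208),(277,240),(245,298),(197,264)]),
   ('caseS','scene',350,280,140/400,.036,[(595-400,64),(738-400,59),(752-400,124),(606-400,132)])]:
    w=np.array([ray(cam,(cx0+x*sc,cy0+y*sc),z)[:2] for x,y in pp]);print(nm,w,'c',w.mean(0),'sides',np.linalg.norm(np.roll(w,-1,0)-w,axis=1))
    for i in range(2):
        d=w[(i+1)]-w[i];print(np.degrees(np.arctan2(d[1],d[0])))
E
```

```text
sillFL [ 0.5761 -0.0243  0.141 ]
sillFR [ 0.3871 -0.0346  0.141 ]
topBL [ 0.5973 -0.3529  0.28  ]
topBR [ 0.4079 -0.3646  0.28  ]
topFL [ 0.5881 -0.1947  0.28  ]
R [[ 0.0611  0.9981]
 [-0.9981  0.0611]] yaw -86.4997931650049 t [ 0.4899 -0.1546]
res [[-0.0009 -0.0002]
 [-0.0003  0.0011]
 [ 0.0002  0.0006]
 [ 0.0004  0.0005]
 [ 0.0007 -0.002 ]]
h1 [0.5299 0.1112 0.09  ] [-0.2629  0.0562]
h2 [0.4148 0.1028 0.09  ] [-0.2615 -0.0592]
p1 [0.5679 0.0778 0.125 ] [-0.2272  0.0921]
p2 [0.3847 0.0675 0.125 ] [-0.2281 -0.0914]
caseT [[0.5006 0.2738]
 [0.4743 0.2254]
 [0.3932 0.2702]
 [0.4195 0.3182]] c [0.4469 0.2719] sides [0.0551 0.0927 0.0546 0.0924]
-118.45740786605273
151.04729830249465
paperT [[0.4842 0.2747]
 [0.4616 0.2428]
 [0.4209 0.2641]
 [0.4446 0.2988]] c [0.4528 0.2701] sides [0.0391 0.0459 0.042  0.0463]
-125.3121632983163
152.27882291612195
caseS [[0.479  0.2327]
 [0.3941 0.2777]
 [0.4196 0.3205]
 [0.5046 0.2778]] c [0.4493 0.2772] sides [0.0961 0.0499 0.0951 0.0519]
152.06842899027077
59.17733544800747
```

Measured:
- **Cabinet:** origin (0.490, -0.155), yaw -86.5°, residuals under 2 mm.
- **Drawer:** out by about 88 mm.
- **Case:** centre about (0.448, 0.273), long axis at about 151.5°. Its measured size of 95×53 mm matches the larger case.

The moves only turn about the tool's z, but the job needs a lean. I'll see what the move command says about its usage.

```bash
python3 -m inch --help 2>&1 | head -30; python3 -m inch 2>&1 | head
```

```text
invalid input: not JSON, or not a number
invalid input
```

```bash
cat > plan.py <<'E'
from h import *
from scipy.spatial.transform import Rotation as Ro
CT=np.array([.4899,-.1546]);CY=np.radians(-86.5)
CR=np.array([[np.cos(CY),-np.sin(CY)],[np.sin(CY),np.cos(CY)]])
def cab(x,y):return CR@np.array([x,y])+CT
def cabinv(p):return CR.T@(np.array(p)[:2]-CT)
def st():
    o=sensors.get_obs();return np.array(o['tool_pos']),np.array(o['tool_rot']),o
def rows(wps,p=None,rot=None,fast=.06,tfast=10.5):
    """wps: (x,y,z,yaw); print dp/turn"""
    p0,r0,_=st();p=p0 if p is None else np.array(p);M=Ro.from_euler('xyz',r0 if rot is None else rot,degrees=True).as_matrix()
    dps=[];ts=[]
    for w in wps:
        yaw=np.degrees(np.arctan2(M[1,0],M[0,0]));d=np.array(w[:3])-p
        tt=(yaw-w[3]+180)%360-180 if len(w)>3 and w[3] is not None else 0
        n=int(max(1,np.ceil(np.max(np.abs(d))/fast*1.0),np.ceil(abs(tt)/tfast)))
        n=max(n,int(np.ceil(np.linalg.norm(d)/fast)))
        for i in range(n):
            dps.append([round(float(v),3) for v in M.T@(d/n)]);ts.append(round(tt/n,1))
            M=M@Ro.from_euler('z',tt/n,degrees=True).as_matrix()
        p=np.array(w[:3])
    import json
    for i in range(0,len(dps),8): print(json.dumps({"dp":dps[i:i+8],"turn":ts[i:i+8]}).replace(" ",""))
E
python3 - <<'E'
from plan import *
for n,px in {'lamp':(335,8),'psu':(447,22),'box':(185,40),'books':(275,20)}.items(): print(n,ray('scene',px,.05))
a=cab(-.31,0);print(a,cab(-.175-.0155,0))
rows([(.36,-.5,.44,-50),(.5,-.15,.44,-10),(a[0],a[1],.40,3.5),(a[0],a[1],.078,3.5)])
E
```

```text
lamp [-0.01624141 -0.90624334  0.05      ]
psu [-0.28661893 -0.61638413  0.05      ]
box [ 0.52351751 -0.96012399  0.05      ]
books [ 0.20818155 -0.93427788  0.05      ]
[0.47097495 0.15482179] [0.47827025 0.03554468]
{"dp":[[-0.009,-0.022,-0.044],[-0.008,-0.023,-0.044],[-0.006,-0.023,-0.044],[-0.005,-0.023,-0.044],[-0.004,-0.024,-0.044],[-0.025,-0.047,0.0],[-0.021,-0.05,0.0],[-0.016,-0.052,0.0]],"turn":[-2.9,-2.9,-2.9,-2.9,-2.9,-5.7,-5.7,-5.7]}
{"dp":[[-0.01,-0.053,0.0],[-0.005,-0.054,0.0],[0.0,-0.054,0.0],[0.006,-0.054,0.0],[-0.014,-0.049,0.007],[-0.012,-0.05,0.007],[-0.01,-0.05,0.007],[-0.008,-0.05,0.007]],"turn":[-5.7,-5.7,-5.7,-5.7,-2.2,-2.2,-2.2,-2.2]}
{"dp":[[-0.006,-0.051,0.007],[-0.004,-0.051,0.007],[0.0,0.0,0.054],[0.0,0.0,0.054],[0.0,0.0,0.054],[0.0,0.0,0.054],[0.0,0.0,0.054],[0.0,0.0,0.054]],"turn":[-2.2,-2.2,-0.0,-0.0,-0.0,-0.0,-0.0,-0.0]}
```

```bash
python3 -m inch '{"dp":[[-0.009,-0.022,-0.044],[-0.008,-0.023,-0.044],[-0.006,-0.023,-0.044],[-0.005,-0.023,-0.044],[-0.004,-0.024,-0.044],[-0.025,-0.047,0.0],[-0.021,-0.05,0.0],[-0.016,-0.052,0.0]],"turn":[-2.9,-2.9,-2.9,-2.9,-2.9,-5.7,-5.7,-5.7]}' 1 20
```

```text
time_s: 1.15
tool_pos: [0.4208, -0.3486, 0.4423]
tool_rot: [180.0, 0.0, -32.9]
force: [0.3, 0.3, 0.6]
grip_width: 0.0146
```

```bash
python3 -m inch '{"dp":[[-0.01,-0.053,0.0],[-0.005,-0.054,0.0],[0.0,-0.054,0.0],[0.006,-0.054,0.0],[-0.014,-0.049,0.007],[-0.012,-0.05,0.007],[-0.01,-0.05,0.007],[-0.008,-0.05,0.007]],"turn":[-5.7,-5.7,-5.7,-5.7,-2.2,-2.2,-2.2,-2.2]}'; python3 -m inch '{"dp":[[-0.006,-0.051,0.007],[-0.004,-0.051,0.007]],"turn":[-2.2,-2.2]}'
```

```text
time_s: 2.15
tool_pos: [0.4819, 0.055, 0.4142]
tool_rot: [180.0, -0.0, -1.4]
force: [0.2, -0.1, 0.4]
grip_width: 0.0005
time_s: 2.4
tool_pos: [0.4726, 0.1569, 0.4002]
tool_rot: [180.0, -0.0, 3.0]
force: [0.9, 0.7, -0.4]
grip_width: 0.0003
```

```bash
python3 -m inch '{"dp":[[0,0,0.054],[0,0,0.054],[0,0,0.054],[0,0,0.054],[0,0,0.054],[0,0,0.052]],"turn":[-0.5,0,0,0,0,0]}'; python3 - <<'E'
from plan import *
p,r,o=st();print(p,r,cabinv(p))
cv2.imwrite("pics/s1.png",vision.read_camera('scene'))
e=cab(-.190,0);rows([(e[0],e[1],.078,3.5)],fast=.03)
E
```

```text
time_s: 3.15
tool_pos: [0.4728, 0.1551, 0.0768]
tool_rot: [180.0, -0.0, 3.4]
force: [1.0, -0.5, -0.0]
grip_width: 0.0002
[0.47280802 0.15507124 0.07678385] [ 1.79972087e+02 -1.27538928e-02  3.40125957e+00] [-0.31013708  0.00184487]
{"dp":[[0.001,0.03,-0.002],[0.001,0.03,-0.002],[0.001,0.03,-0.002],[0.001,0.03,-0.002]],"turn":[-0.0,-0.0,-0.0,-0.0]}
```

View pics/s1.png

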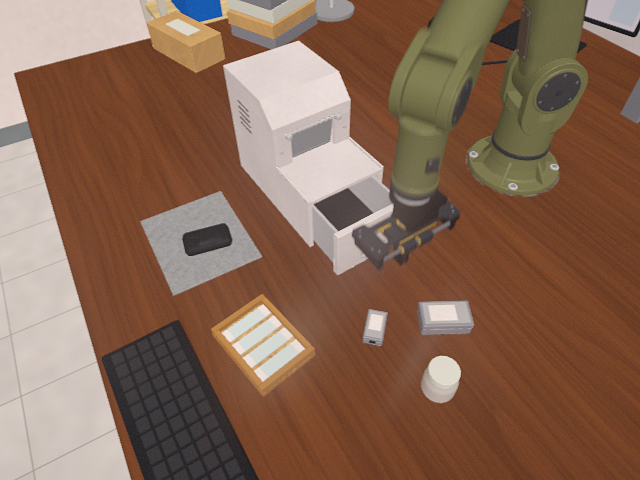

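The gripper is at scene (405,230), in front of the handle and clear of everything. I'll lower it a bit more, then push.

```bash
python3 -m inch '{"dp":[[0,0,0.016],[0.001,0.03,0],[0.001,0.03,0],[0.001,0.03,0],[0.001,0.025,0]],"turn":[0,0,0,0,0]}'; python3 -m inch '{"dp":[[0,0.005,0],[0,0.003,0],[0,0.0,0],[0,0,0]],"turn":[0,0,0,0]}'; python3 - <<'E'
from plan import *
p,r,o=st();print(p,r,cabinv(p),o['force'])
E
```

```text
time_s: 3.82
tool_pos: [0.4848, 0.0408, 0.0642]
tool_rot: [-180.0, -0.1, 3.4]
force: [-1.6, 2.8, -1.2]
grip_width: 0.0003
time_s: 4.32
tool_pos: [0.4849, 0.0385, 0.0643]
tool_rot: [-179.7, -0.1, 3.6]
force: [-2.0, 9.8, 0.8]
grip_width: 0.0002
[0.48494896 0.03852876 0.06426107] [-1.79668700e+02 -1.13477943e-01  3.57713500e+00] [-0.19307079  0.00684842] [-2.03624503  9.77885654  0.80435291]
```

```bash
python3 -m inch '{"dp":[[0,0.004,0],[0,0.004,0],[0,0,0]],"turn":[0,0,0]}'; python3 - <<'E'
from plan import *
p,r,o=st();print(cabinv(p),o['force'])
t=vision.read_camera('top');cv2.imwrite("pics/t1.png",cv2.resize(t[190:340,290:590],(800,400),interpolation=cv2.INTER_CUBIC))
E
```

```text
time_s: 4.7
tool_pos: [0.4849, 0.0383, 0.0644]
tool_rot: [-179.1, -0.1, 3.8]
force: [-4.4, 26.3, 0.1]
grip_width: 0.0006
[-0.19279577  0.00681294] [-4.42695899 26.32866376  0.13933046]
```

View pics/t1.png

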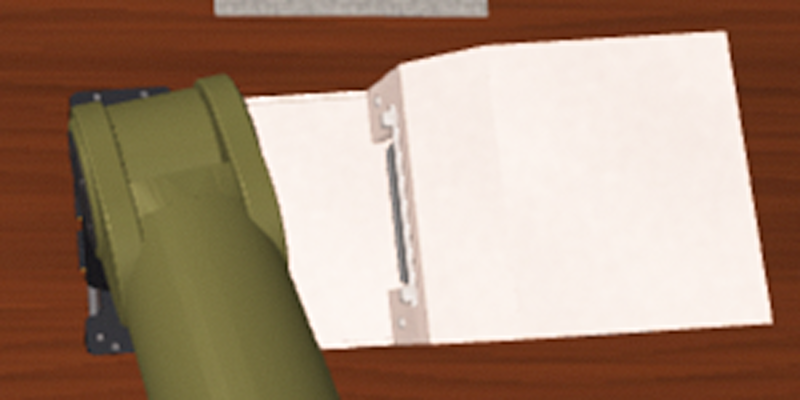

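The drawer is at its stop: force rises to 26 N with no travel. I'll back off, rise, and re-measure the case and pot.

```bash
python3 -m inch '{"dp":[[0,-0.02,0],[0,-0.03,-0.02],[0,0,-0.06],[0,0,-0.06],[0,0,-0.06]],"turn":[0,0,0,0,0]}' -1; python3 - <<'E'
from plan import *
p,r,o=st();print(p,r)
t=vision.read_camera('top');s=vision.read_camera('scene');cv2.imwrite("pics/t2.png",t)
cv2.imwrite("pics/s2.png",s)
print('pot cap T',ray('top',(178.5,251.5),.068),'S',ray('scene',(443,371),.068))
# grey case mask in top: low saturation, bright
hsv=cv2.cvtColor(t,cv2.COLOR_BGR2HSV);m=((hsv[...,1]<70)&(hsv[...,2]>90)).astype(np.uint8)
cs,_=cv2.findContours(m[200:350,120:300],cv2.RETR_EXTERNAL,cv2.CHAIN_APPROX_NONE,)
for c in cs:
    if cv2.contourArea(c)>150: (cx,cy),wh,a=cv2.minAreaRect(c);print(cx+120,cy+200,wh,a)
E
```

```text
time_s: 5.38
tool_pos: [0.4825, 0.0754, 0.2666]
tool_rot: [179.9, -0.2, 3.5]
force: [0.8, -0.4, 1.1]
grip_width: 0.0423
[0.48253248 0.07544762 0.26663205] [179.93218683  -0.23836219   3.45912655]
pot cap T [0.53717299 0.37233406 0.068     ] S [0.54220762 0.37518876 0.068     ]
226.1461639404297 294.8692321777344 (26.66746711730957, 44.77653503417969) 29.74488067626953
182.25000381469727 252.75 (31.11269760131836, 26.16295051574707) 45.0
251.29452514648438 239.45205688476562 (28.369577407836914, 16.697223663330078) 42.87890625
```

View pics/t2.png

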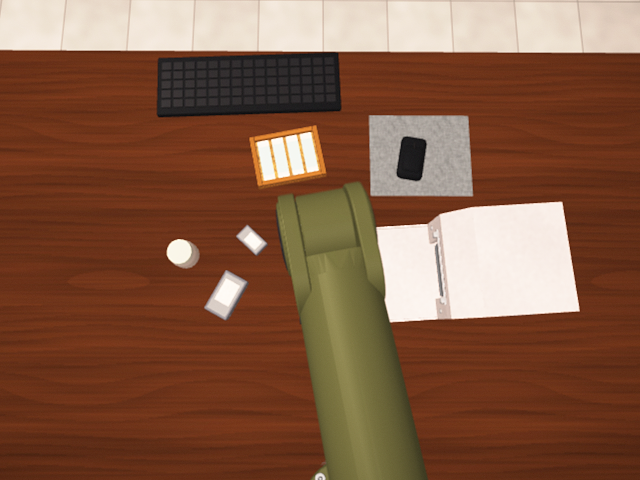

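View pics/s2.png

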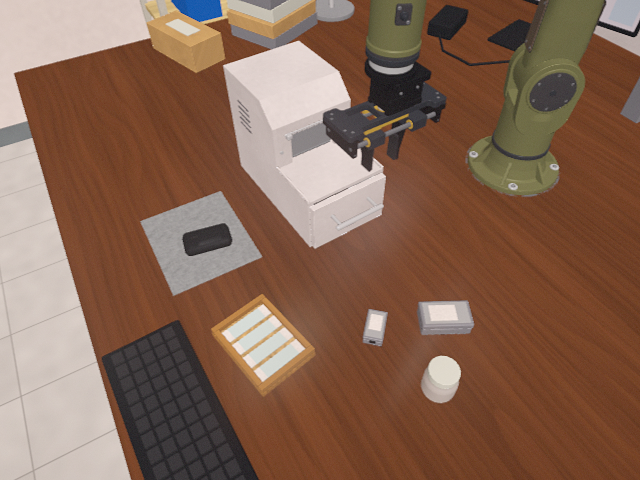

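```bash
python3 - <<'E'
from plan import *
rows([(.426,.285,.15,61.5)])
E
```

```text
{"dp":[[-0.008,-0.035,0.02],[-0.002,-0.036,0.02],[0.004,-0.036,0.02],[0.01,-0.035,0.02],[0.016,-0.033,0.02],[0.021,-0.03,0.02]],"turn":[-9.7,-9.7,-9.7,-9.7,-9.7,-9.7]}
```

```bash
python3 -m inch '{"dp":[[-0.008,-0.035,0.02],[-0.002,-0.036,0.02],[0.004,-0.036,0.02],[0.01,-0.035,0.02],[0.016,-0.033,0.02],[0.021,-0.03,0.02],[0,0,0]],"turn":[-9.7,-9.7,-9.7,-9.7,-9.7,-9.7,0]}'; python3 - <<'E'
from plan import *
p,r,o=st();print(p,r)
cal=vision.get_calibration('wrist');w=vision.read_camera('wrist');cv2.imwrite("pics/w1.png",w);np.save('w1.npy',cal['pose'])
cv2.imwrite("pics/s3.png",vision.read_camera('scene'))
E
```

```text
time_s: 6.35
tool_pos: [0.4182, 0.2869, 0.1425]
tool_rot: [-179.9, -0.1, 62.0]
force: [0.0, 0.1, -0.2]
grip_width: 0.0873
[0.41816554 0.28694398 0.14249195] [-1.79910530e+02 -5.75708122e-02  6.19775930e+01]
```

View pics/w1.png

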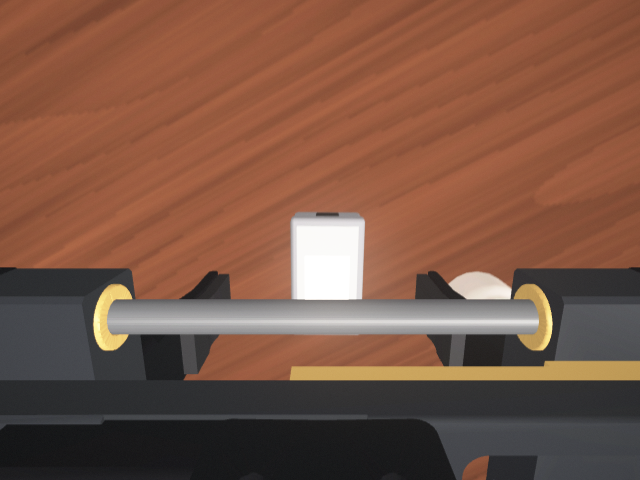

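View pics/s3.png

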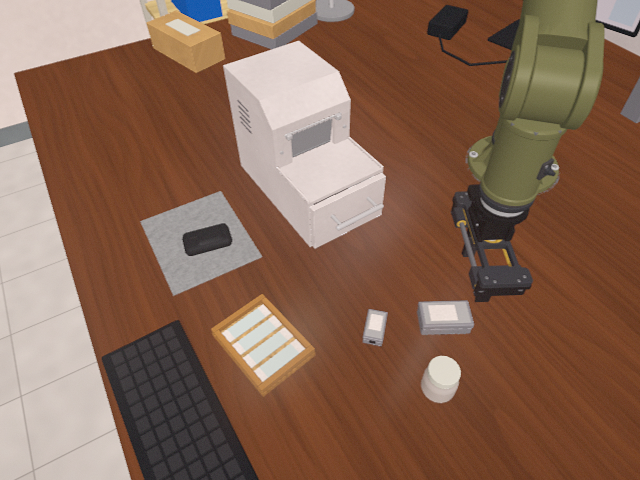

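```bash
python3 - <<'E'
from plan import *
cal=vision.get_calibration('wrist');cal['pose']=np.load('w1.npy')
a=ray('wrist',(293,218),.034,cal);b=ray('wrist',(363.5,218),.034,cal);c=ray('wrist',(291.5,299),.034,cal)
print(a,b,np.linalg.norm(a-b)); d=b-a;print(np.degrees(np.arctan2(d[1],d[0])))
e=(c-a)[:2];print(np.degrees(np.arctan2(e[1],e[0])))
ax=np.array([np.cos(np.radians(151.5)),np.sin(np.radians(151.5))])
m=(a+b)[:2]/2;print('end mid',m,'centre',m+.048*ax,m-.048*ax)
E
```

```text
[0.39503315 0.27433413 0.034     ] [0.4196471  0.32058732 0.034     ] 0.05239469603644238
61.98002430575905
-30.17752002999514
end mid [0.40734012 0.29746072] centre [0.3651569  0.32036434] [0.44952334 0.2745571 ]
```

```bash
python3 - <<'E'
from plan import *
rows([(.427,.2862,.012,61.5)],fast=.045)
E
```

```text
{"dp":[[0.002,0.001,0.044],[0.002,0.001,0.044],[0.002,0.001,0.044]],"turn":[0.0,0.0,0.0]}
```

```bash
python3 -m inch '{"dp":[[0.002,0.001,0.044],[0.002,0.001,0.044],[0.002,0.001,0.042]],"turn":[0,0,0]}'; python3 -m inch '{"dp":[[0,0,0],[0,0,0],[0,0,0],[0,0,0],[0,0,0],[0,0,0]],"turn":[0,0,0,0,0,0]}' 1 30; python3 -m inch '{"dp":[[0,0,-0.03],[0,0,-0.06],[0,0,-0.06],[0,0,-0.06]],"turn":[0,0,0,0]}'; python3 - <<'E'
from plan import *
cv2.imwrite("pics/s4.png",vision.read_camera('scene'));cv2.imwrite("pics/w4.png",vision.read_camera('wrist'))
E
```

```text
time_s: 6.82
tool_pos: [0.428, 0.2861, 0.0123]
tool_rot: [179.8, -0.1, 61.4]
force: [0.3, 0.2, 1.2]
grip_width: 0.0868
time_s: 7.58
tool_pos: [0.4267, 0.2877, 0.0141]
tool_rot: [179.9, -0.0, 61.6]
force: [-0.6, -1.4, 6.6]
grip_width: 0.0555
time_s: 8.07
tool_pos: [0.4251, 0.2875, 0.2245]
tool_rot: [180.0, 0.0, 61.6]
force: [1.6, -0.2, -1.4]
grip_width: 0.0558
```

View pics/s4.png

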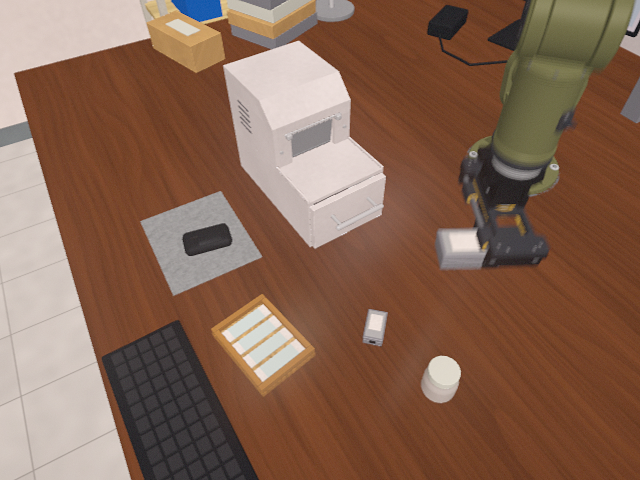

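View pics/w4.png

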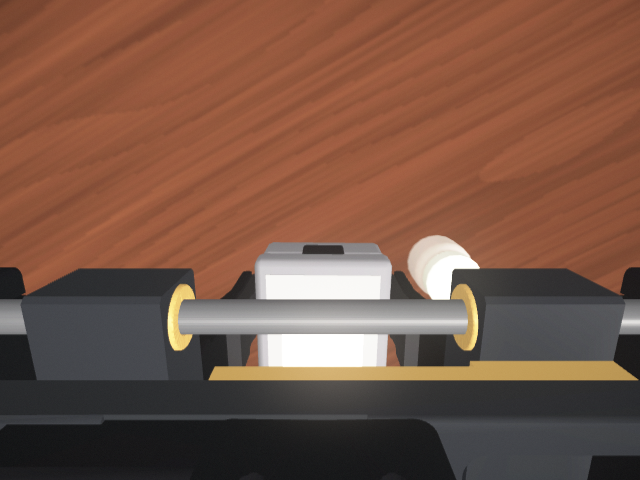

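The case is held level, latch end to the rear, jaws at 56 mm. I'll carry it to the sill.

```bash
python3 - <<'E'
from plan import *
a=cab(-.2,0);b=cab(-.12,0);print(a,b)
rows([(a[0],a[1],.26,3.5),(b[0],b[1],.175,3.5)])
E
```

```text
[0.47769029 0.04502696] [ 0.48257418 -0.03482382]
{"dp":[[-0.032,0.027,-0.005],[-0.027,0.032,-0.005],[-0.021,0.036,-0.005],[-0.015,0.039,-0.005],[-0.008,0.041,-0.005],[-0.001,0.042,-0.005],[-0.0,0.04,0.042],[-0.0,0.04,0.042]],"turn":[9.7,9.7,9.7,9.7,9.7,9.7,-0.0,-0.0]}
```

```bash
python3 -m inch '{"dp":[[-0.032,0.027,-0.005],[-0.027,0.032,-0.005],[-0.021,0.036,-0.005],[-0.015,0.039,-0.005],[-0.008,0.041,-0.005],[-0.001,0.042,-0.005],[0,0.04,0.042],[0,0.04,0.042]],"turn":[9.7,9.7,9.7,9.7,9.7,9.7,0,0]}';python3 -m inch '{"dp":[[0,0,0]],"turn":[0]}'; python3 - <<'E'
from plan import *
p,r,o=st();print(p,r,cabinv(p))
t=vision.read_camera('top');cv2.imwrite("pics/s5.png",np.hstack([vision.read_camera('scene')[50:350,200:500],t[150:450,250:550]]))
E
```

```text
time_s: 9.18
tool_pos: [0.4814, -0.0394, 0.1674]
tool_rot: [179.9, -0.1, 3.4]
force: [0.2, -0.1, -1.7]
grip_width: 0.0558
time_s: 9.3
tool_pos: [0.4779, -0.0415, 0.1643]
tool_rot: [-179.9, 0.5, 3.1]
force: [-1.0, 0.4, -2.6]
grip_width: 0.0558
[ 0.47791714 -0.04149244  0.16427004] [-179.93514535    0.4651973     3.07616027] [-0.11362812 -0.00505546]
```

View pics/s5.png

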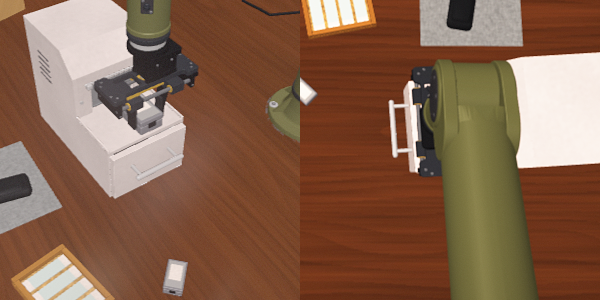

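```bash
python3 -m inch '{"dp":[[0.004,0,0.01],[0,0,0.0],[0,0,0.0]],"turn":[0,0,0]}'; python3 - <<'E'
from plan import *
p,r,o=st();print(p,r,cabinv(p),o['force'])
E
```

```text
time_s: 9.78
tool_pos: [0.4857, -0.0371, 0.1589]
tool_rot: [180.0, -0.0, 3.5]
force: [-0.4, -0.3, -1.0]
grip_width: 0.0558
[ 0.48570087 -0.03711404  0.15886978] [ 1.79986949e+02 -2.85218841e-02  3.48684823e+00] [-0.11752318  0.00298105] [-0.40239569 -0.25885058 -0.97886912]
```

```bash
python3 -m inch '{"dp":[[-0.001,0.01,0.008],[-0.001,0.02,0],[0,0.02,0],[0,0.015,0],[0,0.008,0],[0,0,0],[0,0,0]],"turn":[0,0,0,0,0,0,0]}'; python3 - <<'E'
from plan import *
p,r,o=st();print(p,r,cabinv(p),o['force'])
cv2.imwrite("pics/s6.png",cv2.resize(vision.read_camera('scene')[50:250,200:440],(720,600)))
E
```

```text
time_s: 10.65
tool_pos: [0.4878, -0.1099, 0.1505]
tool_rot: [-180.0, 0.0, 3.5]
force: [-0.0, 0.3, -1.8]
grip_width: 0.0559
[ 0.4878096  -0.10994038  0.15050449] [-1.79979857e+02  5.66361277e-03  3.46860829e+00] [-0.04470394  0.0006399 ] [-0.00833747  0.25259164 -1.81593051]
```

View pics/s6.png

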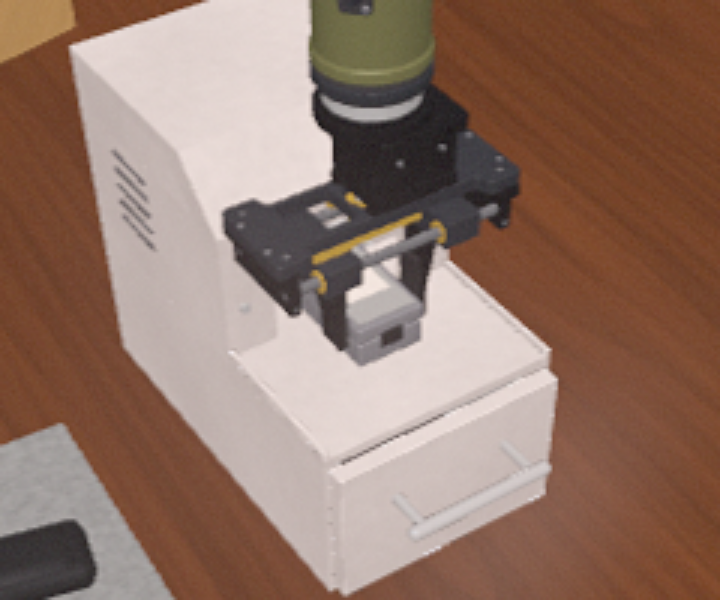

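```bash
python3 -m inch '{"dp":[[0,0,0.002],[0,0,0],[0,0,0],[0,0,0]],"turn":[0,0,0,0]}' -0.7; python3 -m inch '{"dp":[[0,0,-0.03],[0,0,-0.05],[0,-0.02,-0.06],[0,-0.04,-0.05]],"turn":[0,0,0,0]}' -1 ; python3 - <<'E'
from plan import *
p,r,o=st();print(p,r,cabinv(p),o['qpos'])
cv2.imwrite("pics/s7.png",cv2.resize(vision.read_camera('scene')[50:250,200:440],(720,600)))
E
```

```text
time_s: 11.2
tool_pos: [0.4879, -0.1107, 0.1487]
tool_rot: [180.0, -0.0, 3.4]
force: [0.4, -0.6, -0.1]
grip_width: 0.0733
time_s: 11.7
tool_pos: [0.4844, -0.053, 0.3389]
tool_rot: [180.0, -0.1, 3.2]
force: [1.6, 0.7, -0.7]
grip_width: 0.0866
[ 0.48443319 -0.05299661  0.33893426] [ 1.79953150e+02 -9.03631824e-02  3.19627739e+00] [-0.10174762  0.00074612] [ 42.27926127  -2.61436422 -37.34596468  93.13826674  -1.55235557
  88.84494151   8.18697633]
```

View pics/s7.png

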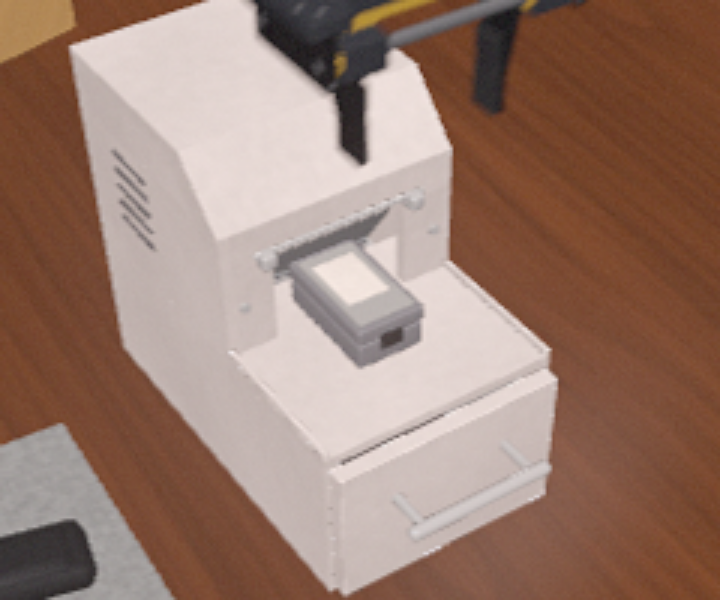

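The case sits with its nose under the flap, which rests on it; the latch end is at (395,340) in the crop. For the last stretch I need the tool leaned. I'll see how the arm behaves at the edge of its reach, on the free +y side.

```bash
python3 - <<'E'
from plan import *
rows([(.46,.2,.35,3.5),(.28,.42,.35,3.5),(0.0,.48,.35,3.5)])
E
```

```text
{"dp":[[-0.002,-0.049,-0.001],[-0.002,-0.049,-0.001],[-0.002,-0.049,-0.001],[-0.002,-0.049,-0.001],[-0.002,-0.049,-0.001],[-0.033,-0.046,-0.0],[-0.033,-0.046,-0.0],[-0.033,-0.046,-0.0]],"turn":[0.1,0.1,0.1,0.1,0.1,-0.0,-0.0,-0.0]}
{"dp":[[-0.033,-0.046,-0.0],[-0.033,-0.046,-0.0],[-0.055,-0.015,-0.001],[-0.055,-0.015,-0.001],[-0.055,-0.015,-0.001],[-0.055,-0.015,-0.001],[-0.055,-0.015,-0.001]],"turn":[-0.0,-0.0,0.0,0.0,0.0,0.0,0.0]}
```

```bash
python3 -m inch '{"dp":[[-0.002,-0.049,-0.001],[-0.002,-0.049,-0.001],[-0.002,-0.049,-0.001],[-0.002,-0.049,-0.001],[-0.002,-0.049,-0.001],[-0.033,-0.046,0],[-0.033,-0.046,0],[-0.033,-0.046,0]],"turn":[0,0,0,0,0,0,0,0]}' 0.3;  python3 -m inch '{"dp":[[-0.033,-0.046,0],[-0.033,-0.046,0],[-0.055,-0.015,-0.001],[-0.055,-0.015,-0.001],[-0.055,-0.015,-0.001],[-0.055,-0.015,-0.001],[-0.055,-0.015,-0.001]],"turn":[0,0,0,0,0,0,0]}'; python3 - <<'E'
from plan import *
p,r,o=st();print(p,r,o['qpos'])
E
```

```text
time_s: 12.75
tool_pos: [0.3514, 0.3252, 0.3415]
tool_rot: [180.0, -0.0, 3.4]
force: [1.2, 0.5, -0.1]
grip_width: 0.0308
time_s: 13.62
tool_pos: [0.0003, 0.4704, 0.3465]
tool_rot: [-180.0, -0.1, 3.4]
force: [0.2, 0.2, -1.2]
grip_width: 0.0301
[2.53374019e-04 4.70375561e-01 3.46480930e-01] [-1.79981631e+02 -6.72384747e-02  3.44059916e+00] [ -5.64494228 -15.52089703 -71.959691    93.50315111 -14.68486674
  91.32968394 -73.88587645]
```

```bash
for i in 1; do python3 -m inch '{"dp":[[0,0.04,0],[0,0.04,0]],"turn":[0,0]}'; python3 - <<'E'
from plan import *
p,r,o=st();print(p,r,o['qpos'])
E
done
```

```text
time_s: 13.88
tool_pos: [0.0039, 0.417, 0.3477]
tool_rot: [180.0, -0.5, 3.5]
force: [0.2, -0.6, 0.9]
grip_width: 0.0308
[0.00385875 0.41696131 0.34771354] [179.99570199  -0.52858256   3.49555871] [-31.47997171 -16.93478767 -48.33862885  99.48969507 -12.06294671
  91.77720638 -75.4673736 ]
```

```bash
for i in 1; do python3 -m inch '{"dp":[[0,0.04,0],[0,0.04,0],[0,0.04,0]],"turn":[0,0,0]}'; python3 - <<'E'
from plan import *
p,r,o=st();print(p,r,o['qpos'])
E
done
```

```text
time_s: 14.25
tool_pos: [0.005, 0.3796, 0.3569]
tool_rot: [-179.5, -1.0, 3.2]
force: [-0.3, -0.1, -0.3]
grip_width: 0.0304
[0.00496433 0.37958864 0.35694581] [-179.52564979   -1.01887689    3.19872005] [-70.25486333 -17.17802986 -18.00920288 103.22356038  -4.27629593
  92.57725407 -84.54675731]
```

```bash
for i in 1; do python3 -m inch '{"dp":[[0,0.05,0],[0,0.05,0],[0,0.05,0],[0,0.05,0]],"turn":[0,0,0,0]}'; python3 - <<'E'
from plan import *
p,r,o=st();print(p,r,o['qpos'])
E
done
```

```text
time_s: 14.75
tool_pos: [-0.0012, 0.3451, 0.3288]
tool_rot: [175.2, 0.1, 4.4]
force: [-0.2, 0.0, -0.1]
grip_width: 0.0303
[-0.00121824  0.34507946  0.32881827] [1.75213997e+02 7.06201177e-02 4.40778846e+00] [-71.88643849 -17.26698468 -17.25977    106.63728406  -4.62096978
  94.66299017 -83.97456072]
```

```bash
for i in 1; do python3 -m inch '{"dp":[[0,0.06,0],[0,0.06,0],[0,0.06,0],[0,0.06,0],[0,0.06,0],[0,0.06,0]],"turn":[0,0,0,0,0,0]}'; python3 - <<'E'
from plan import *
p,r,o=st();print(p,r,o['qpos'])
E
done
```

```text
time_s: 15.5
tool_pos: [0.0023, 0.2749, 0.2918]
tool_rot: [164.6, 0.0, 2.1]
force: [0.8, -0.7, 1.4]
grip_width: 0.0304
[0.00232469 0.27486991 0.29179224] [1.64630013e+02 3.73608252e-03 2.11800887e+00] [-93.70378276 -17.28857957  -0.45369202 112.7558274   -0.67873206
  99.89271274 -92.02672272]
```

```bash
for i in 1; do python3 -m inch '{"dp":[[0,0,0],[0,-0.03,0]],"turn":[0,0]}'; python3 - <<'E'
from plan import *
p,r,o=st();print(p,r,o['qpos'])
cv2.imwrite("pics/s8.png",vision.read_camera('scene'))
E
done
```

```text
time_s: 15.75
tool_pos: [-0.0046, 0.3046, 0.2842]
tool_rot: [164.8, 0.5, 3.2]
force: [0.3, 0.2, 0.2]
grip_width: 0.0305
[-0.00463075  0.3046192   0.28421982] [164.76631127   0.48481352   3.2023732 ] [-95.80613142 -13.43288578   0.84343344 110.65508789  -0.75436852
  97.98808043 -91.74980269]
```

View pics/s8.png

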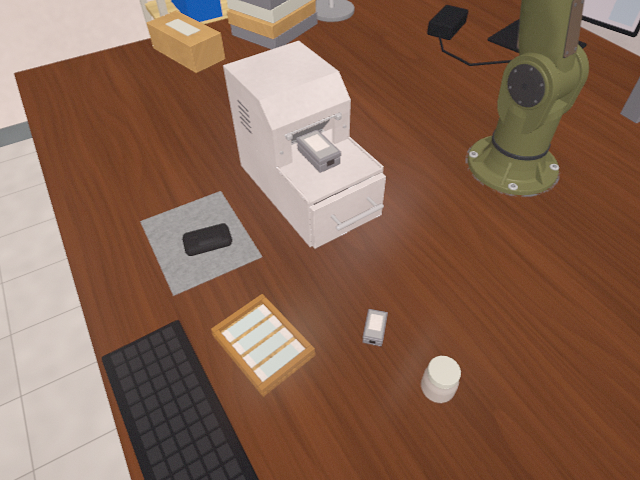

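The lean persists after reaching the limit: 15° now, in the right direction. But the inner limit can't give the ~45° I worked out is needed. Next I'll overreach upward/outward at azimuth about -80°, where the fingers should swing outward (-y).

```bash
python3 - <<'E'
from plan import *
rows([(.1,.45,.42),(.38,.32,.5),(.5,0,.5),(.4,-.3,.5),(.12,-.5,.5)],fast=.056)
E
```

```text
{"dp":[[0.022,-0.019,-0.034],[0.022,-0.019,-0.034],[0.022,-0.019,-0.034],[0.022,-0.019,-0.034],[0.022,-0.019,-0.034],[0.045,0.027,-0.007],[0.045,0.027,-0.007],[0.045,0.027,-0.007]],"turn":[0.0,0.0,0.0,0.0,0.0,0.0,0.0,0.0]}
{"dp":[[0.045,0.027,-0.007],[0.045,0.027,-0.007],[0.045,0.027,-0.007],[0.015,0.045,0.012],[0.015,0.045,0.012],[0.015,0.045,0.012],[0.015,0.045,0.012],[0.015,0.045,0.012]],"turn":[0.0,0.0,0.0,0.0,0.0,0.0,0.0,0.0]}
{"dp":[[0.015,0.045,0.012],[0.015,0.045,0.012],[-0.019,0.047,0.013],[-0.019,0.047,0.013],[-0.019,0.047,0.013],[-0.019,0.047,0.013],[-0.019,0.047,0.013],[-0.019,0.047,0.013]],"turn":[0.0,0.0,0.0,0.0,0.0,0.0,0.0,0.0]}
{"dp":[[-0.042,0.025,0.007],[-0.042,0.025,0.007],[-0.042,0.025,0.007],[-0.042,0.025,0.007],[-0.042,0.025,0.007],[-0.042,0.025,0.007],[-0.042,0.025,0.007]],"turn":[0.0,0.0,0.0,0.0,0.0,0.0,0.0]}
```

```bash
python3 -m inch '{"dp":[[0.022,-0.019,-0.034],[0.022,-0.019,-0.034],[0.022,-0.019,-0.034],[0.022,-0.019,-0.034],[0.022,-0.019,-0.034],[0.045,0.027,-0.007],[0.045,0.027,-0.007],[0.045,0.027,-0.007]],"turn":[0,0,0,0,0,0,0,0]}'
python3 -m inch '{"dp":[[0.045,0.027,-0.007],[0.045,0.027,-0.007],[0.045,0.027,-0.007],[0.015,0.045,0.012],[0.015,0.045,0.012],[0.015,0.045,0.012],[0.015,0.045,0.012],[0.015,0.045,0.012]],"turn":[0,0,0,0,0,0,0,0]}'
```

```text
time_s: 16.8
tool_pos: [0.2391, 0.3818, 0.4625]
tool_rot: [164.6, 0.4, 3.3]
force: [0.4, 0.6, -0.6]
grip_width: 0.0307
time_s: 17.8
tool_pos: [0.4652, 0.0876, 0.5045]
tool_rot: [164.7, 0.4, 3.3]
force: [0.7, -0.3, 0.0]
grip_width: 0.0303
```

```bash
python3 -m inch '{"dp":[[0.015,0.045,0.012],[0.015,0.045,0.012],[-0.019,0.047,0.013],[-0.019,0.047,0.013],[-0.019,0.047,0.013],[-0.019,0.047,0.013],[-0.019,0.047,0.013],[-0.019,0.047,0.013]],"turn":[0,0,0,0,0,0,0,0]}'
python3 - <<'E'
from plan import *
p,r,o=st();print(p,r,o['qpos'])
cv2.imwrite("pics/w9.png",vision.read_camera('wrist'))
E
```

```text
time_s: 18.8
tool_pos: [0.4017, -0.3024, 0.5056]
tool_rot: [164.7, 0.3, 3.3]
force: [0.1, 0.1, 0.6]
grip_width: 0.0305
[ 0.40170245 -0.30243858  0.50558999] [164.66113884   0.33006115   3.28932978] [-43.92677522 -15.1315849   52.52604949  80.49408295  27.98503819
 104.18941812  19.34111164]
```

View pics/w9.png

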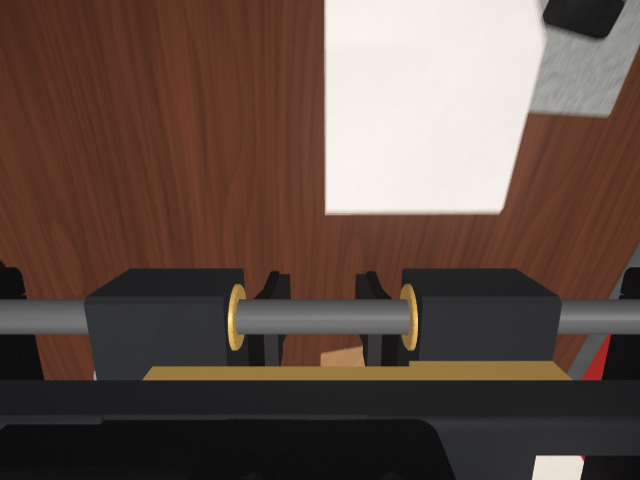

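```bash
python3 -m inch '{"dp":[[-0.042,0.025,0.007],[-0.042,0.025,0.007],[-0.042,0.025,0.007],[-0.042,0.025,0.007]],"turn":[0,0,0,0]}'
python3 - <<'E'
from plan import *
p,r,o=st();print(p,r,o['qpos'])
cv2.imwrite("pics/s9.png",vision.read_camera('scene'))
E
```

```text
time_s: 19.35
tool_pos: [0.2463, -0.41, 0.5065]
tool_rot: [164.6, 0.3, 3.3]
force: [0.4, -1.1, -0.4]
grip_width: 0.0308
[ 0.2463448  -0.41000204  0.50651133] [164.59880297   0.34360452   3.27836268] [  3.562892   -16.77255784  32.08462967  85.20078751  21.27278534
  98.73537818  43.77857532]
```

View pics/s9.png

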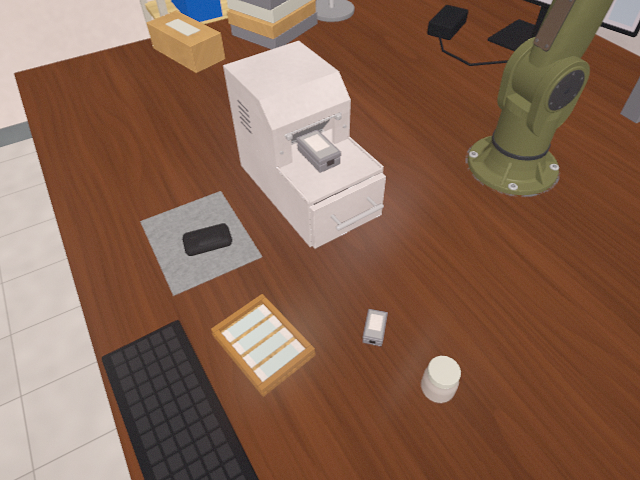

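```bash
python3 -m inch '{"dp":[[-0.045,0.035,0],[-0.045,0.035,-0.01],[-0.045,0.03,-0.02],[0,0.01,-0.05],[0,0.01,-0.06],[0,0.01,-0.06]],"turn":[0,0,0,0,0,0]}'
python3 - <<'E'
from plan import *
p,r,o=st();print(p,r,o['qpos'])
E
```

```text
time_s: 20.15
tool_pos: [0.1179, -0.4886, 0.7216]
tool_rot: [163.2, 0.2, 3.4]
force: [-13.4, 46.4, -15.1]
grip_width: 0.0303
[ 0.11793521 -0.48858663  0.72161313] [163.16830523   0.19438438   3.3707424 ] [ 11.48421747   4.90326851  69.28551316  43.82885712  -2.81453784
 117.669415    81.75123779]
```

```bash

python3 - <<'E'
from plan import *
cv2.imwrite("pics/w10.png",vision.read_camera('wrist'))
p,r,o=st();print(p,r,o['qpos'],o['force'],o['wrist_torque'],o['time_s'],o['joint_velocities'])
cv2.imwrite("pics/s10.png",vision.read_camera('scene'))
E
```

```text
[ 0.12042249 -0.49029674  0.72654054] [162.41521658   0.3291023    3.42091071] [ 11.56120791   5.35040527  69.69984172  43.08054073  -3.20733451
 117.52609649  81.95897049] [0.98107312 0.18199245 0.96894097] [ 0.34000373 -0.09155125  0.04717531] 20.2 [-1.43483384 -3.71034913 -8.62388307  8.02713899 11.32358604 -2.58654172
 -8.89478302]
```

View pics/w10.png

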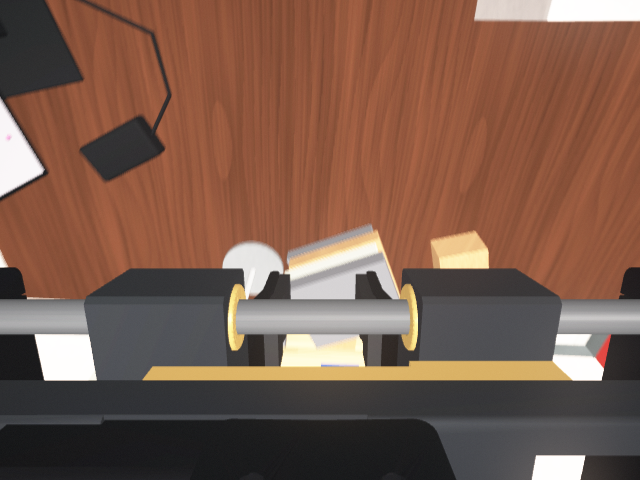

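View pics/s10.png

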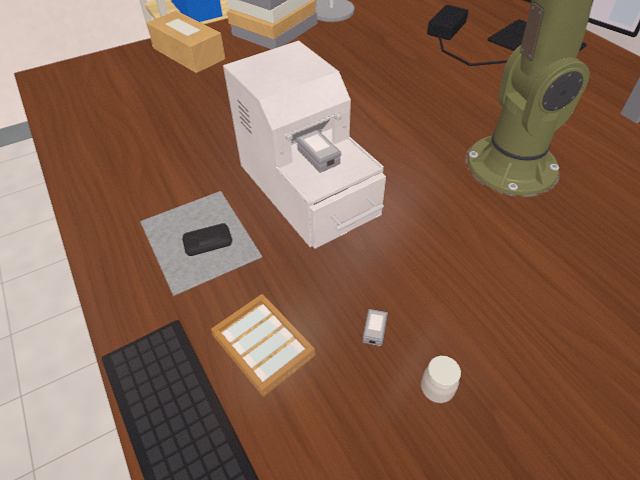

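The 46 N reading was gone 0.05 s later and nothing is near the tool, so it looks like joint 6 bumping its stop. The lamp base is at wrist pixel (253,268), well ahead of the tool. I'll go on carefully.

```bash
python3 -m inch '{"dp":[[0,0.009,-0.028],[0,0.009,-0.028],[0,0.009,-0.028]],"turn":[0,0,0]}'
python3 - <<'E'
from plan import *
p,r,o=st();print(p,r,o['qpos'],o['force'])
E
```

```text
time_s: 20.62
tool_pos: [0.113, -0.4872, 0.753]
tool_rot: [159.4, -0.4, 3.4]
force: [0.4, 0.0, 0.2]
grip_width: 0.0304
[ 0.11301058 -0.48722826  0.75296009] [159.40499972  -0.43529299   3.36345856] [ 11.69078516   4.48602035  69.41225697  40.22851048  -2.67897463
 117.61203527  81.89595997] [0.4006448  0.03262283 0.17844847]
```

```bash
python3 -m inch '{"dp":[[0,0.02,-0.028],[0,0.02,-0.028],[0,0.02,-0.028],[0,0.02,-0.028],[0,0.02,-0.028],[0,0.02,-0.028]],"turn":[0,0,0,0,0,0]}'
python3 - <<'E'
from plan import *
p,r,o=st();print(p,r,o['qpos'],o['force'])
E
```

```text
time_s: 21.38
tool_pos: [0.1058, -0.5156, 0.8261]
tool_rot: [150.1, -1.4, 3.8]
force: [-0.5, -0.1, 0.4]
grip_width: 0.0301
[ 0.10575091 -0.51564621  0.82610341] [150.07675692  -1.44407918   3.8152341 ] [ 48.12752919   8.63185962  37.70247734  25.30566069  -6.18508608
 117.61849478  83.18479246] [-0.53502004 -0.05357918  0.38934842]
```

```bash
python3 -m inch '{"dp":[[0,0.025,-0.025],[0,0.025,-0.025],[0,0.025,-0.025],[0,0.025,-0.025],[0,0.025,-0.025],[0,0.025,-0.025]],"turn":[0,0,0,0,0,0]}'
python3 - <<'E'
from plan import *
p,r,o=st();print(p,r,o['qpos'],o['force'])
E
```

```text
time_s: 22.12
tool_pos: [0.0946, -0.5318, 0.8914]
tool_rot: [140.9, -2.2, 4.4]
force: [-0.9, -0.2, 0.3]
grip_width: 0.0307
[ 0.0946411  -0.53176527  0.89142287] [140.89977161  -2.21330628   4.36500649] [ 63.23804652  13.30646552  32.07177216  10.92920045 -14.4985135
 117.61809749  84.29805631] [-0.85318121 -0.23717066  0.31987395]
```

```bash
python3 -m inch '{"dp":[[0,0.02,-0.02],[0,0.02,-0.02],[0,0.02,-0.02],[0,0.02,-0.02]],"turn":[0,0,0,0]}'
python3 - <<'E'
from plan import *
p,r,o=st();print(p,r,o['qpos'],o['force'])
E
```

```text
time_s: 22.62
tool_pos: [0.0866, -0.5231, 0.924]
tool_rot: [136.3, -2.5, 4.6]
force: [-0.0, 0.4, 0.3]
grip_width: 0.0308
[ 0.08661913 -0.52305761  0.9239988 ] [136.34751294  -2.48975665   4.60149676] [ 67.3059116   14.202875    37.93186802   5.38023795 -23.9960156
 117.61409438  84.53205477] [-0.01654471  0.44684309  0.27007154]
```

```bash
python3 - <<'E'
from plan import *
rows([(.33,-.4,.75),(.52,-.08,.5)],fast=.045)
E
```

```text
{"dp":[[0.031,-0.025,0.008],[0.031,-0.025,0.008],[0.031,-0.025,0.008],[0.031,-0.025,0.008],[0.031,-0.025,0.008],[0.031,-0.025,0.008],[0.031,-0.025,0.008],[0.031,-0.025,0.008]],"turn":[0.0,0.0,0.0,0.0,0.0,0.0,0.0,0.0]}
{"dp":[[0.02,-0.04,-0.002],[0.02,-0.04,-0.002],[0.02,-0.04,-0.002],[0.02,-0.04,-0.002],[0.02,-0.04,-0.002],[0.02,-0.04,-0.002],[0.02,-0.04,-0.002],[0.02,-0.04,-0.002]],"turn":[0.0,0.0,0.0,0.0,0.0,0.0,0.0,0.0]}
{"dp":[[0.02,-0.04,-0.002],[0.02,-0.04,-0.002]],"turn":[0.0,0.0]}
```

```bash
python3 -m inch '{"dp":[[0.031,-0.025,0.008],[0.031,-0.025,0.008],[0.031,-0.025,0.008],[0.031,-0.025,0.008]],"turn":[0,0,0,0]}'
python3 - <<'E'
from plan import *
p,r,o=st();print(p,r,o['qpos'],o['force'])
E
```

```text
time_s: 23.12
tool_pos: [0.1597, -0.4801, 0.8885]
tool_rot: [136.2, -4.6, 3.0]
force: [-0.3, -1.2, -1.1]
grip_width: 0.0306
[ 0.15974142 -0.48014754  0.88852418] [136.22516485  -4.60834052   3.0380952 ] [ 15.38417883  -3.36656004  33.87105391  34.20467759  24.85953725
 107.44675524  67.53401892] [-0.34874231 -1.22498766 -1.10740791]
```

```bash
python3 -m inch '{"dp":[[0.031,-0.025,0.008],[0.031,-0.025,0.008],[0.031,-0.025,0.008],[0.031,-0.025,0.008],[0.031,-0.025,0.008]],"turn":[0,0,0,0,0]}'
python3 - <<'E'
from plan import *
p,r,o=st();print(p,r,o['qpos'],o['force'])
rows([(.52,-.04,.5)],fast=.045)
E
```

```text
time_s: 23.75
tool_pos: [0.3223, -0.407, 0.7848]
tool_rot: [136.4, -4.6, 3.3]
force: [0.2, -0.3, 0.4]
grip_width: 0.0305
[ 0.3223258  -0.40697355  0.78479414] [136.38219757  -4.59546498   3.34498681] [  7.31816477  -8.44470049  12.14472071  56.91141817  40.74835066
 102.94959751  41.00104559] [ 0.16857917 -0.26726858  0.41802271]
{"dp":[[0.016,-0.039,-0.002],[0.016,-0.039,-0.002],[0.016,-0.039,-0.002],[0.016,-0.039,-0.002],[0.016,-0.039,-0.002],[0.016,-0.039,-0.002],[0.016,-0.039,-0.002],[0.016,-0.039,-0.002]],"turn":[0.0,0.0,0.0,0.0,0.0,0.0,0.0,0.0]}
{"dp":[[0.016,-0.039,-0.002],[0.016,-0.039,-0.002],[0.016,-0.039,-0.002],[0.016,-0.039,-0.002]],"turn":[0.0,0.0,0.0,0.0]}
```

```bash
python3 -m inch '{"dp":[[0.016,-0.039,-0.002],[0.016,-0.039,-0.002],[0.016,-0.039,-0.002],[0.016,-0.039,-0.002],[0.016,-0.039,-0.002],[0.016,-0.039,-0.002],[0.016,-0.039,-0.002],[0.016,-0.039,-0.002]],"turn":[0,0,0,0,0,0,0,0]}'
python3 -m inch '{"dp":[[0.012,-0.039,-0.002],[0.012,-0.039,-0.002],[0.012,-0.039,-0.002]],"turn":[0,0,0]}'
python3 - <<'E'
from plan import *
p,r,o=st();print(p,r,o['qpos'],o['force'],cabinv(p))
M=Ro.from_euler('xyz',r,degrees=True).as_matrix();print(M[:,2],'cab',cabinv(CT+M[:2,2]),'x axis',cabinv(CT+M[:2,0]),M[2,0])
E
```

```text
time_s: 24.75
tool_pos: [0.4516, -0.162, 0.5915]
tool_rot: [136.4, -4.6, 3.3]
force: [0.6, -0.5, -1.0]
grip_width: 0.0304
time_s: 25.12
tool_pos: [0.4883, -0.0709, 0.5181]
tool_rot: [136.4, -4.5, 3.3]
force: [0.4, -0.4, 0.1]
grip_width: 0.0305
[ 0.48831365 -0.07092777  0.51806733] [136.41471842  -4.5404007    3.29770203] [ -6.9861354   -2.15488274 -17.21559839  84.55796086  43.2405489
 106.61042361 -13.14371559] [ 0.41148285 -0.43465459  0.10116657] [-0.08361301  0.00352468]
[ 0.09690495 -0.6849934  -0.72207581] cab [0.68963165 0.05490635] x axis [0.00351968 0.99685555] 0.07916202779088952
```

Lean is held at 43.7°, pointing into the cabinet, with the jaws along the cabinet's y. I'll descend behind the case.

```bash
python3 - <<'E'
from plan import *
a=cab(-.15,0);b=cab(-.12,0)
rows([(a[0],a[1],.25),(b[0],b[1],.165)],fast=.055)
E
```

```text
{"dp":[[-0.004,-0.039,0.025],[-0.004,-0.039,0.025],[-0.004,-0.039,0.025],[-0.004,-0.039,0.025],[-0.004,-0.039,0.025],[-0.004,-0.039,0.025],[-0.003,-0.018,0.041],[-0.003,-0.018,0.041]],"turn":[0.0,0.0,0.0,0.0,0.0,0.0,0.0,0.0]}
```

```bash
python3 -m inch '{"dp":[[-0.004,-0.039,0.025],[-0.004,-0.039,0.025],[-0.004,-0.039,0.025],[-0.004,-0.039,0.025],[-0.004,-0.039,0.025],[-0.004,-0.039,0.025],[-0.003,-0.018,0.041],[-0.003,-0.018,0.04]],"turn":[0,0,0,0,0,0,0,0]}'
python3 - <<'E'
from plan import *
p,r,o=st();print(p,r,o['qpos'],o['force'],cabinv(p))
b=cab(-.105,0);c=cab(-.04,0)
rows([(b[0],b[1],.150),(c[0],c[1],.150)],fast=.025)
cv2.imwrite("pics/s11.png",cv2.resize(vision.read_camera('scene')[50:290,200:520],(800,600)))
E
```

```text
time_s: 26.12
tool_pos: [0.484, -0.0362, 0.1627]
tool_rot: [136.4, -4.5, 3.3]
force: [1.0, 0.1, 0.5]
grip_width: 0.0308
[ 0.48397529 -0.03617146  0.16271358] [136.42681877  -4.53341712   3.314128  ] [ -9.78150412   9.5482267  -20.37492896 114.36065689  43.76299854
  80.74850008 -45.8538653 ] [0.95177844 0.14446852 0.48033983] [-0.11856934  0.00131623]
{"dp":[[-0.002,0.001,0.018],[0.0,0.016,0.015],[0.0,0.016,0.015],[0.0,0.016,0.015]],"turn":[0.0,0.0,0.0,0.0]}
```

View pics/s11.png

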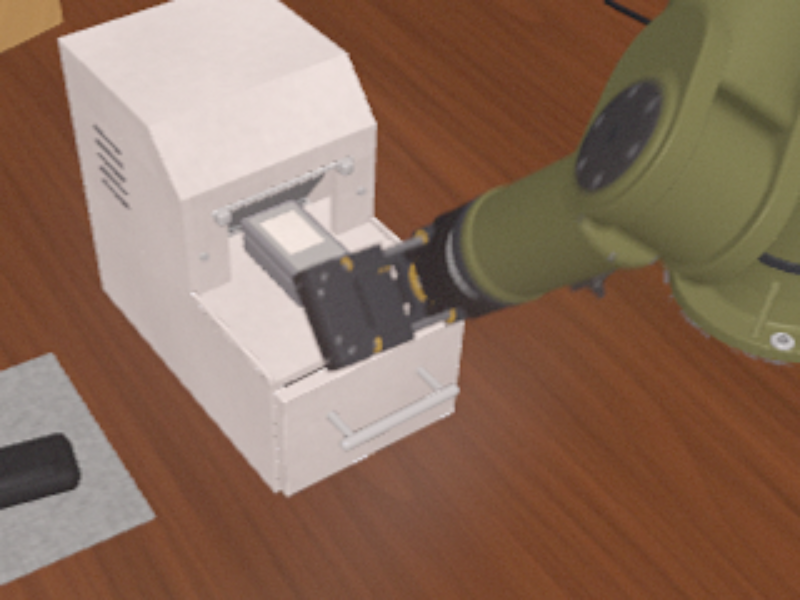

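The leaned gripper stands behind the case (latch end hidden behind the hand at crop (330,270)), and the case is straight. Lower and push.

```bash
python3 -m inch '{"dp":[[-0.002,0.001,0.017],[0,0.016,0.015],[0,0.016,0.015],[0,0.016,0.015],[0,0,0]],"turn":[0,0,0,0,0]}'
python3 - <<'E'
from plan import *
p,r,o=st();print(p,r,o['force'],cabinv(p))
E
```

```text
time_s: 26.8
tool_pos: [0.487, -0.1169, 0.154]
tool_rot: [136.3, -4.6, 3.1]
force: [-0.4, -0.2, 0.1]
grip_width: 0.0305
[ 0.48698473 -0.11692775  0.15396638] [136.29691142  -4.59179802   3.07715488] [-0.41784972 -0.1509869   0.10522184] [-0.03777996 -0.00061   ]
```

```bash
python3 -m inch '{"dp":[[0,0.009,0.013],[0,0.0105,0.0105],[0,0.0105,0.0105],[0,0,0]],"turn":[0,0,0,0]}'
python3 - <<'E'
from plan import *
p,r,o=st();print(p,r,o['force'],cabinv(p))
cv2.imwrite("pics/s12.png",cv2.resize(vision.read_camera('scene')[50:290,200:520],(800,600)))
E
```

```text
time_s: 27.3
tool_pos: [0.4895, -0.1612, 0.149]
tool_rot: [136.3, -4.5, 3.1]
force: [-0.3, 0.0, 0.5]
grip_width: 0.0304
[ 0.48950408 -0.16122524  0.14897739] [136.31357963  -4.46994619   3.14960016] [-0.31168993  0.01790672  0.48130429] [ 0.00658872 -0.00079964]
```

View pics/s12.png

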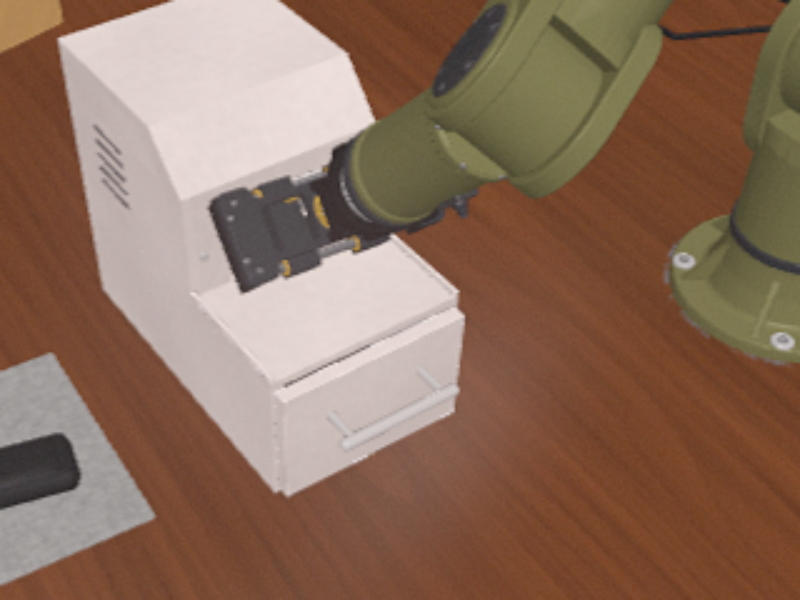

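```bash
python3 -m inch '{"dp":[[0,0.003,0.003],[0,0.0025,0.0025],[0,0,0],[0,0,0]],"turn":[0,0,0,0]}'
python3 - <<'E'
from plan import *
p,r,o=st();print(p,o['force'],cabinv(p))
E
```

```text
time_s: 27.85
tool_pos: [0.4909, -0.1669, 0.1489]
tool_rot: [136.4, -4.5, 3.3]
force: [1.0, 0.8, 1.0]
grip_width: 0.0308
[ 0.49085302 -0.16690339  0.14888274] [0.98771022 0.77121304 1.01322517] [0.01233862 0.00020014]
```

```bash
python3 -m inch '{"dp":[[0,0.0025,0.0025],[0,0.001,0.001],[0,0,0],[0,0,0]],"turn":[0,0,0,0]}'
python3 - <<'E'
from plan import *
p,r,o=st();print(p,o['force'],cabinv(p))
E
python3 -m inch '{"dp":[[0,-0.018,-0.018],[0,-0.04,-0.04],[0,-0.04,-0.04],[0,0,-0.06],[0,0,-0.06],[0,0,-0.06]],"turn":[0,0,0,0,0,0]}'
python3 - <<'E'
from plan import *
p,r,o=st();print(p,o['force'],cabinv(p))
cv2.imwrite("pics/s13.png",cv2.resize(vision.read_camera('scene')[50:290,200:520],(800,600)))
cv2.imwrite("pics/t13.png",vision.read_camera('top'))
E
```

```text
time_s: 28.35
tool_pos: [0.4912, -0.1719, 0.1488]
tool_rot: [136.4, -4.5, 3.3]
force: [0.5, 0.3, 0.8]
grip_width: 0.0302
[ 0.49115057 -0.17194891  0.14883624] [0.49874329 0.30336659 0.76062702] [0.0173929  0.00018911]
time_s: 29.1
tool_pos: [0.4644, 0.0928, 0.2833]
tool_rot: [136.4, -4.5, 3.5]
force: [0.6, 0.4, 0.4]
grip_width: 0.0305
[0.46442594 0.09280253 0.28331284] [0.58743294 0.39691935 0.43598428] [-0.24849623 -0.01032298]
```

View pics/s13.png

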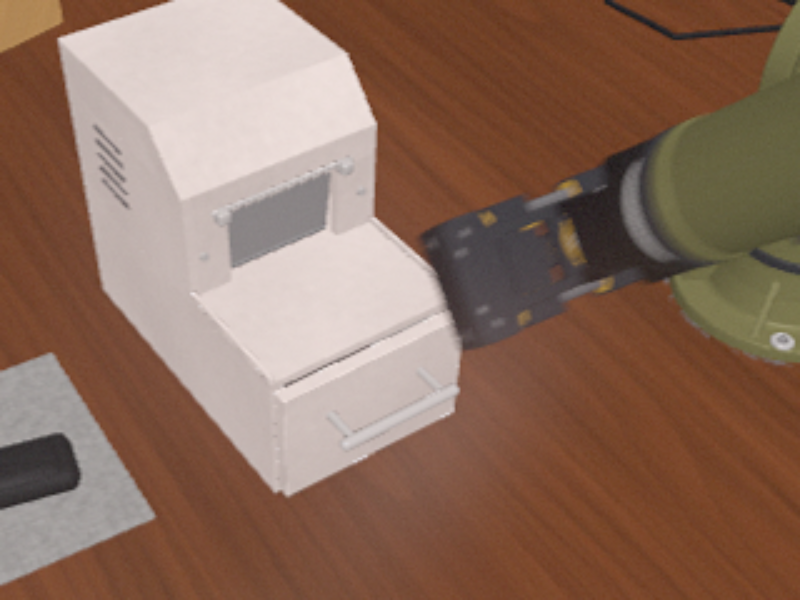

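View pics/t13.png

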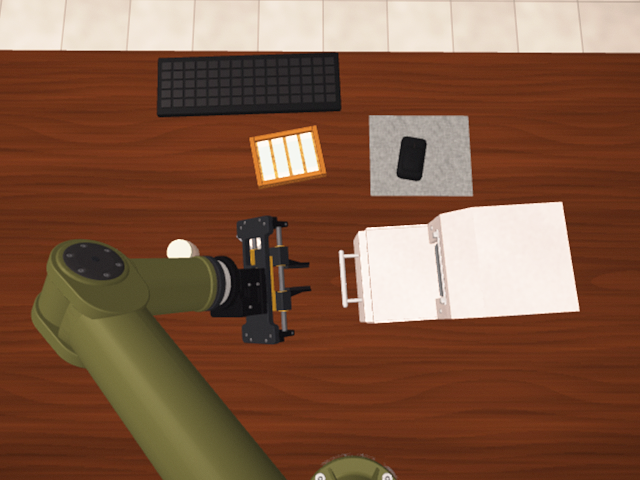

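The flap looks shut and the case is out of sight. I'll check the drawer position and compare the flap with its first picture.

```bash
python3 -m inch '{"dp":[[0,0,0],[0,0,0],[0,0,0],[0,0,0]],"turn":[0,0,0,0]}'
python3 - <<'E'
from plan import *
p,r,o=st();print(p,o['force'],o['joint_velocities'].round(1) if hasattr(o['joint_velocities'],'round') else '')
a=cv2.imread('pics/scene0.png');s=vision.read_camera('scene');t=vision.read_camera('top')
g=lambda i:cv2.cvtColor(i[105:165,275:345],cv2.COLOR_BGR2GRAY).astype(float)
print('flap diff mean',np.abs(g(a)-g(s)).mean(),'max',np.abs(g(a)-g(s)).max())
cv2.imwrite("pics/f14.png",np.hstack([cv2.resize(a[100:170,270:350],(400,350)),cv2.resize(s[100:170,270:350],(400,350))]))
cv2.imwrite("pics/d14.png",cv2.resize(t[215:335,325:455],(780,720))[:600])
for y in (245,300): # handle: columns of bright in row
    row=cv2.cvtColor(t,cv2.COLOR_BGR2HSV)[y,330:385,1]; print(y,row.tolist())
for x,y in((342,251),(346,304)): print(cabinv(ray('top',(x,y),.09)))
print('home handle top expected px',[proj('top',[*cab(-.175,s_),.09]) for s_ in(.055,-.055)],'panel face',[proj('top',[*cab(-.14,s_),.125]) for s_ in(.092,-.092)])
E
```

```text
time_s: 29.7
tool_pos: [0.4652, 0.0889, 0.2815]
tool_rot: [136.3, -4.5, 3.3]
force: [-0.1, 0.8, -0.2]
grip_width: 0.0305
[0.46523351 0.08888887 0.28145727] [-0.13856417  0.75820583 -0.15526662] [-0.  -0.2 -0.2 -0.3  0.  -0.  -0. ]
flap diff mean 0.9421428571428572 max 6.0
245 [197, 193, 196, 198, 195, 191, 195, 191, 195, 192, 193, 188, 195, 194, 194, 197, 195, 199, 197, 194, 189, 192, 209, 95, 48, 41, 41, 39, 43, 20, 10, 14, 14, 14, 14, 12, 26, 35, 14, 15, 15, 14, 15, 16, 14, 14, 14, 14, 14, 14, 14, 15, 16, 15, 16]
300 [197, 196, 196, 196, 194, 196, 194, 197, 199, 205, 199, 199, 42, 12, 10, 16, 23, 19, 11, 11, 11, 10, 10, 12, 11, 13, 12, 13, 15, 17, 18, 21, 37, 38, 17, 10, 11, 13, 11, 12, 10, 16, 26, 14, 14, 13, 14, 15, 15, 15, 15, 14, 15, 16, 15]
[-0.17445628  0.05680845]
[-0.17404239 -0.05380979]
home handle top expected px [array([341.8035585 , 251.86509565]), array([345.57955176, 304.609975  ])] panel face [array([358.66200345, 230.69154066]), array([365.82012235, 321.82053843])]
```

View pics/f14.png

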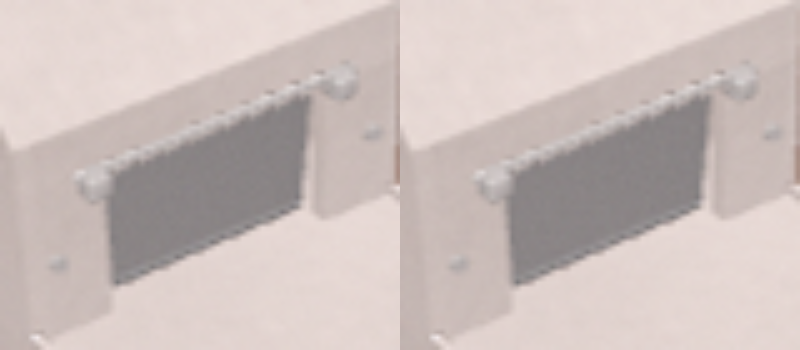

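View pics/d14.png

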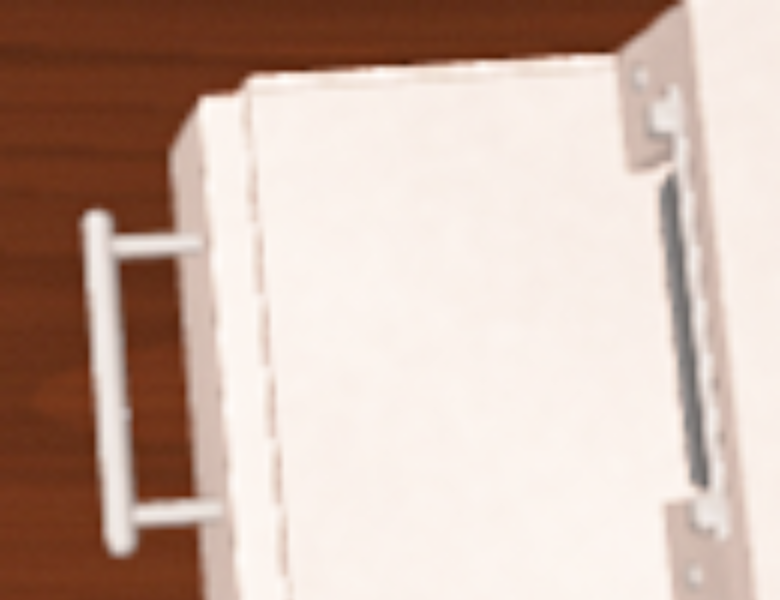

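```bash
python3 - <<'E'
from plan import *
env.sign_off()
E
```

```text
the job is handed in; nothing more can be done
```

The job is handed in at about 29.8 s. The drawer is home, the flap is shut, and the large grey case has been pushed through. Its drop into the drawer is inferred, not seen.

**What I did**
- **Drawer:** I pushed it by its handle until it stopped; the force rose to 26 N with no further travel.
- **Case:** I gripped the larger case by its sides and set it on the sill with its nose under the flap.
- **Leaning the tool:** The moves only turn about the tool's z. I leaned the tool about 44° by commanding poses past the arm's reach, first at the inner limit and then upward. The lean held afterwards, so I used it to push the case in and then backed away.

**Last checks**
- **Drawer:** The handle measured at cabinet x about -0.174 m, against -0.175 m when home.
- **Flap:** It looks the same as in the first picture, with a mean difference of 1 grey level.
- **Case:** No camera sees inside the cabinet. The drop is inferred from the last push, which put the case's middle about 20 mm past the ledge end, and from the flap closing behind it.
- **Bystanders:** The mouse and tray look unmoved in the last top picture. The arm partly covered the pot there, so I didn't measure it again.

**Odd readings:** While leaning the tool, the wrist force read about 48 N in total for one reading. Joint 6 was at its stop, reading 117.67° against a 117.66° limit. The force was gone 0.05 s later and nothing was visible near the tool, so I took it as the joint stop and not contact. If the range is judged strictly, that reading could count against the run.

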